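# Pack the mug-press changeover kit and put its cover on

## Task

Put away the mug press's changeover kit: lay both good wing nuts in the larger bay of the grey kit box and stand the four-lobed knob upright in the smaller bay, then close the box with the cover plate that fits its two dowels, both dowels through its holes and the plate lying flat, fully home on the box. Leave the wing nut with the snapped-off wing, the smooth round knob and the plate with the holes at its corners where they lie.

Things in the scene. Friction and masses are not known exactly. Their poses are not given: they have to be found in the camera images.
- kit_box: Grey open box, fixed. Origin: centre of its underside; x along its 174 mm length, z up. 108 mm wide, rim 42 mm high; floor 4 mm thick; inside y +-50, x +-67 mm (solid end blocks). A divider 36 mm high at x=-10 (4 mm thick) makes the larger bay (x -8 to 67) and the smaller (x -67 to -12). At x=+-77, y=0 two dowels, 8 mm diameter, stand 16 mm above the rim, the last 6 mm tapered to 3 mm.
- wing_nut_a: Steel wing nut, one of two identical good ones: round hub 22 mm across, 16 mm high, with two wings 8 mm thick, 52 mm over their tips, 26 mm high overall. It stands on its flat hub. Origin: centre of the hub's underside; z up; the wings lie along its x axis, so the hub can be pinched along its y axis (22 mm).
- wing_nut_b: Steel wing nut, one of two identical good ones: round hub 22 mm across, 16 mm high, with two wings 8 mm thick, 52 mm over their tips, 26 mm high overall. It stands on its flat hub. Origin: centre of the hub's underside; z up; the wings lie along its x axis, so the hub can be pinched along its y axis (22 mm).
- broken_nut: The reject: the same steel wing nut with only one wing (along its +x axis), the other snapped off. Origin: centre of the hub's underside. To be left alone.
- cross_knob: Black clamp knob standing on its steel stem (26 mm across, 12 mm high); head 44 mm across, from 12 to 30 mm height. Origin: centre of the stem's underside, z up. Head of four rounded lobes (radius 9 mm, centred 13 mm out along +-x and +-y): 44 mm over two facing lobes, 36 mm when pinched at 45 degrees to its axes, each pad on two lobes. The kit's knob.
- round_knob: Black clamp knob standing on its steel stem (26 mm across, 12 mm high); head 44 mm across, from 12 to 30 mm height. Origin: centre of the stem's underside, z up. The head is a smooth round disc without lobes. Not part of the kit; to be left alone.
- cover_plate: Dark-coated aluminium plate 180 x 100 x 6 mm, 0.33 kg, with a bright bar handle along x: 80 mm long, 14 mm wide, from 24 to 40 mm above the plate's underside, on posts at x=+-34 mm. Origin: centre of the underside; x along the 180 mm, z up. Two 12 mm holes on its centre line, x=+-77, y=0, fit the box's dowels, either way round. Home: its underside on the rim, 42 mm above the table.
- other_plate: Dark-coated aluminium plate 180 x 100 x 6 mm, 0.33 kg, with a bright bar handle along x: 80 mm long, 14 mm wide, from 24 to 40 mm above the plate's underside, on posts at x=+-34 mm. Origin: centre of the underside; x along the 180 mm, z up. Two 12 mm holes at diagonal corners, (-77,-36) and (77,36) mm: does not fit this box. To be left alone.
Not all that is in view belongs to the job. Leave any white look-alike of the cross_knob alone.

How it is judged:
By the outcome, as a careful person would: the job done as asked, in the order asked, and still so for the second after the job is handed in, with the robot touching nothing.
It also fails if it takes over 120 s, if anything falls off the work surface, if the arm or the gripper's body presses on something with over 40 N, if the wrist force passes 120 N, or if a joint passes its speed limit or range.

## Robot

A 6-joint arm with a two-finger parallel gripper is mounted at the origin on the work surface. World frame = base frame: x ahead of the robot, y to its left, z up, the work surface at z = 0. Lengths are in m, angles in rad, forces in N, time in s.
With the tool pointing down it reaches from about 0.425 to 0.95 m from the base axis. Payload 3.5 kg.
Tool frame: the origin (TCP) lies on the mounting face of the last link; the fingertips stand 173 mm ahead of it and the grasp point (between the pads) lies 155 mm ahead of it (arm.hold_point_z is the z of the grasp point in the tool frame, in m); z points along the fingers, y is the direction in which the jaws open and shut (so a half turn about z gives the same grasp; the last joint's range is limited). The gripper opens to 85 mm and grips with 20 to 120 N. Pads are 22 mm wide; open, the fingers measure 114 mm over their backs; the gripper's body (76 mm by 85 mm) begins 54 mm behind the grasp point. The pads swing forward as they close: fully open they stand 13 mm farther back than shut.
Start: joints at [-1.309, 0.286, 1.577, -0, 1.279, -0.15], TCP at [0.27, -0.619, 0.405] pointing down, gripper open.
Joint ranges: [-2.77, 2.77], [-0.9, 2.22], [0.21, 2.48], [-1.53, 4.67], [0.24, 2.81], [-2.84, 2.84]. Speed limits (rad/s): [2.79, 2.79, 3.14, 3.14, 3.14, 3.14].

## Interface

Orientations are given as a 3x3 rotation matrix whose columns are the frame's x, y, z axes.
In Python, from workcell import arm gives the robot as it stands.
- The arm moves only by the tool apply_moves, never from a script. Its argument "motion" is a list that holds one entry, the list of rows, each a list of 5 numbers: the opening, from 0 (shut) to 1 (fully open), then the shift along the tool's x, y, z in mm, then the turn about the tool's z in rad. In form: [[[grip, dx, dy, dz, twist], ...]]. A call has 1 to 8 rows; each row is the pose to reach, as a shift and turn from the pose commanded when the call began, along the tool's axes at that moment; what a row does not reach only later rows make up. A row lasts 1/12 s, in which the tool goes at most 41.7 mm and 7.16 degrees, less where a joint would pass 70% of its speed; a pose out of reach is approached as far as the arm can. A call with a gripper value outside its range is refused whole. The fingers move at their own pace and stop on an object; "force" is the grip in N (left out, the last holds). Time passes only in rows, so rows that repeat a pose let the fingers close. It gives the time, the measured TCP pose, the force and the opening at its end, in the units of the state.
- arm.state(): the state, without advancing time (a new reading comes with each control period).
- arm.grab_frame(name): name is "scene" or "top"; returns the picture (384x512x3 uint8, red, green, blue); there is no depth.
- arm.camera_info(name): a dict with "K" (3x3 intrinsics, pixels), "view" (4x4, takes a point from world to camera coordinates). Camera axes: x right, y down, z forward; pixel columns grow to the right and rows downward; lengths in m; the calibration is good to about 2 mm. A picture is of the moment at which its call begins. camera_info takes no time and is no camera call.
- arm.hand_in(): hands the job in, once; it reports no verdict.
The state is a dict: "clock": time; "qpos": joint angles; "joint_vel": joint speeds; "effort": joint torques, N m; "ee_pos": TCP position; "orientation": TCP orientation; "force": force on the tool from outside, world axes, zero at the start; "moment": the same for the moment, N m; "grip_width": finger opening in m.
Only numpy, scipy, OpenCV 4.12 (cv2) and the standard library are available. Lean on these libraries where they do the work, as an engineer would, in place of code of your own. Each camera call takes 0.05 s, during which the arm holds its last target. There are 200 camera calls.

## Working session

There is one attempt and no reset: what is moved stays moved. The work goes in short steps, Python scripts to look and compute and a tool call to move; the robot and the scene stay as the last step left them, time stands still between calls to the robot, and variables do not carry over. Pictures are saved under pics/ and viewed, about 12 in all and at most 16, crops included, and the job is handed in when it is done.

Besides the shell and the picture viewer there is one more tool, called after "Call:" as name(argument=value, ...) on one line, values as JSON. apply_moves: Moves the arm, as the interface text tells. Its arguments: {"type":"object","properties":{"motion":{"type":"array","items":{"type":"array","items":{"type":"array","items":{"type":"number"}}}},"force":{"type":"number"}},"required":["motion"]}

```bash
mkdir -p pics; ls
python3 - <<'E'
from workcell import arm
import cv2,numpy as np
for n in("scene","top"):
    f=arm.grab_frame(n); cv2.imwrite(f"pics/{n}0.png",f[:,:,::-1]); c=arm.camera_info(n); print(n,np.round(c["K"],1).tolist(),np.round(c["view"],3).tolist())
s=arm.state(); print(s["clock"],s["ee_pos"],np.round(s["orientation"],3),s["grip_width"])
E
```

```text
pics
scene [[415.1, 0.0, 254.0], [0.0, 415.1, 191.9], [0.0, 0.0, 1.0]] [[0.614, 0.789, 0.012, -0.327], [0.422, -0.315, -0.85, -0.177], [-0.667, 0.527, -0.526, 1.352], [0.0, 0.0, 0.0, 1.0]]
top [[412.9, 0.0, 248.8], [0.0, 412.9, 187.8], [0.0, 0.0, 1.0]] [[-0.029, -1.0, -0.0, 0.024], [-0.991, 0.028, -0.134, 0.514], [0.134, -0.003, -0.991, 0.938], [0.0, 0.0, 0.0, 1.0]]
0.1 [ 0.27014518 -0.61834318  0.40344986] [[ 0.916  0.4   -0.001]
 [ 0.4   -0.916  0.002]
 [ 0.    -0.002 -1.   ]] 0.08558263094475882
```

View pics/top0.png

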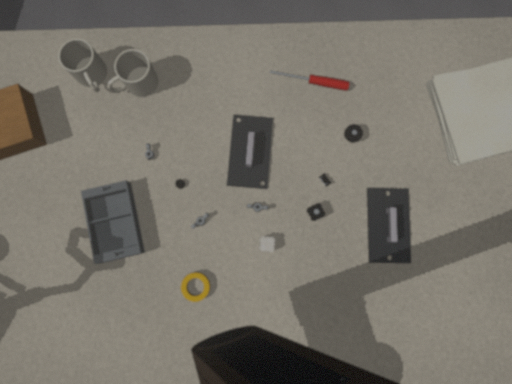

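View pics/scene0.png

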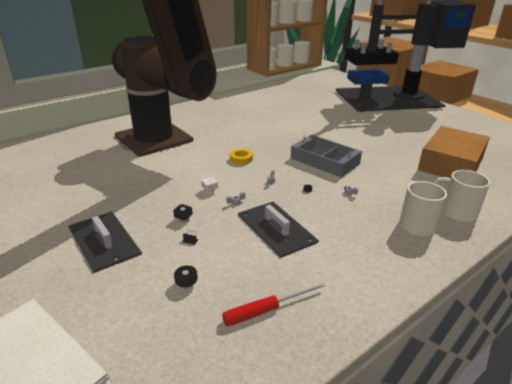

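The top view shows three nuts at (150,151), (202,220) and (259,207). The black knobs are at (316,212) and (353,133), with a white one at (267,244). The plates are at (250,150), which seems to have corner holes, and (389,225), which seems to have centre-line holes. The box is at (113,222). I'll enlarge all the candidates in one crop.

Run:
```python
import cv2,numpy as np
t=cv2.imread("pics/top0.png")
def c(x,y,r,o=260): return cv2.resize(t[y-r:y+r,x-r:x+r],(o,o),interpolation=cv2.INTER_CUBIC)
m=np.vstack([np.hstack([c(150,151,18),c(202,220,18),c(259,207,18)]),np.hstack([c(316,212,18),c(353,133,18),np.hstack([c(250,150,42,260)])])])
cv2.imwrite("pics/c1.png",m)
m=np.hstack([c(389,225,44,390),c(113,222,44,390)]);cv2.imwrite("pics/c2.png",m)
```

```text
(no output)
```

View pics/c1.png

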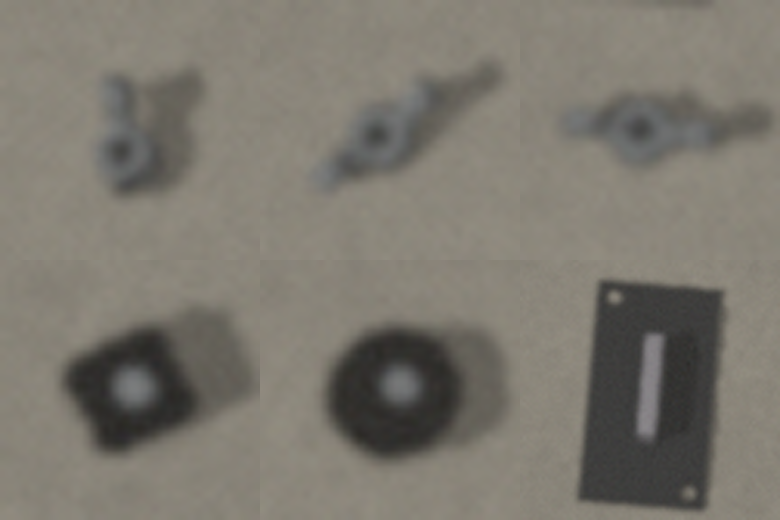

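View pics/c2.png

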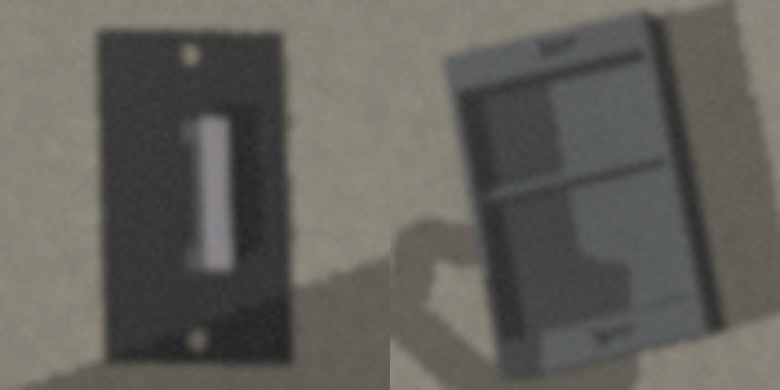

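From the crops, (150,151) has one wing, so it is the reject. (202,220) and (259,207) have two wings and are the good nuts. (316,212) has a lobed, square-like outline and is the kit knob, and (353,133) is the round disc. Plate (389,225) has its holes on the centre line, at about (388,193) and (389,258), so it is the cover. Plate (250,150) has diagonal corner holes. The box's divider is nearer its upper end in the image, so the small bay is the far one (+x world).

```bash
cat > h.py <<'E'
import cv2,numpy as np
from workcell import arm
def ray(cam,uv,z):
    c=arm.camera_info(cam);K,V=np.array(c["K"]),np.array(c["view"])
    uv=np.atleast_2d(uv).astype(float)
    d=(np.linalg.inv(K)@np.c_[uv,np.ones(len(uv))].T).T@V[:3,:3]
    o=-V[:3,:3].T@V[:3,3]
    return (o+d*((z-o[2])/d[:,2])[:,None])[:,:2]
def proj(cam,p):
    c=arm.camera_info(cam);p=np.atleast_2d(p).astype(float)
    q=(np.array(c["view"])@np.c_[p,np.ones(len(p))].T)[:3];q=np.array(c["K"])@q
    return (q[:2]/q[2]).T
def go(x,y,zg,jaw,tw=None):
    """shift to grasp point (m) with jaw axis at world angle jaw; in tool axes, mm/rad"""
    s=arm.state();R=np.array(s["orientation"]);p=np.array([x,y,zg+.155])-s["ee_pos"]
    cur=np.arctan2(R[1,1],R[0,1]);t=-(jaw-cur);t=(t+np.pi/2)%np.pi-np.pi/2
    print("shift",np.round(R.T@p*1e3,1),"twist",round(t,3),"q6",round(s["qpos"][5],2),"grip",round(s["grip_width"],4),"t",round(s["clock"],2),"xyz",np.round(s["ee_pos"],4),"F",np.round(s["force"],1))
E
python3 - <<'E'
from h import *
t=cv2.imread("pics/top0.png").astype(int)
br=cv2.GaussianBlur((t[:,:,0]-t[:,:,2]).astype(np.float32),(3,3),0)
def blobs(m,x0,y0,x1,y1,name):
    w=np.zeros(m.shape,np.uint8);w[y0:y1,x0:x1]=m[y0:y1,x0:x1]
    cs,_=cv2.findContours(w,cv2.RETR_EXTERNAL,cv2.CHAIN_APPROX_NONE);c=max(cs,key=cv2.contourArea)
    r=cv2.minAreaRect(c);mo=cv2.moments(c);print(name,cv2.contourArea(c),np.round(r[0],1),np.round(r[1],1),round(r[2],1),"cen",round(mo["m10"]/mo["m00"],1),round(mo["m01"]/mo["m00"],1));return cv2.boxPoints(r)
blue=(br>-2).astype(np.uint8)
print("br table",br[300,100],br[205,300])
for n,b in dict(n1=(184,202,220,238),n2=(241,189,277,225)).items(): print(ray("top",blobs(blue,*b,n),.02).round(4).tolist())
print(ray("top",blobs(blue,70,170,155,275,"box"),.042).round(4).tolist())
g=t.max(2);dark=(g<70).astype(np.uint8)
print("kn",ray("top",blobs(dark,298,194,334,230,"knob"),.03).round(4).tolist())
print("plate",ray("top",blobs(dark,355,175,425,275,"plate"),.006).round(4).tolist())
print("holes",ray("top",[[387.9,193.4],[389.4,257.7]],.006).round(4).tolist())
print("nuthubs",ray("top",[[200.6,220.6],[257.6+.0,207.]],.016).round(4).tolist(),"knob stem",ray("top",[316.4,211.6],.03).round(4))
E
```

```text
br table -16.625 -15.5
n1 40.0 [200.  220.5] [ 6.2 17.2] 66.8 cen 200.7 220.2
[[0.4413, 0.1483], [0.4563, 0.1107], [0.4427, 0.1051], [0.4278, 0.1427]]
n2 48.0 [257. 207.] [ 6. 18.] 90.0 cen 257.9 206.8
[[0.478, 0.012], [0.4768, -0.0308], [0.4625, -0.0303], [0.4637, 0.0124]]
box 3429.5 [111.6 221.8] [74.1 49.7] 78.2 cen 111.8 221.8
[[0.5186, 0.4043], [0.5393, 0.2909], [0.3701, 0.2545], [0.3504, 0.3654]]
knob 163.5 [315.8 211.6] [13.4 14.3] 63.4 cen 315.9 211.4
kn [[0.4618, -0.125], [0.476, -0.1559], [0.4473, -0.1685], [0.4332, -0.1377]]
plate 2895.0 [388.9 225.5] [73.9 41.3] 88.8 cen 388.6 225.8
plate [[0.5075, -0.2789], [0.5068, -0.3791], [0.3305, -0.3685], [0.3313, -0.2707]]
holes [[0.4954, -0.3275], [0.3419, -0.3197]]
nuthubs [[0.442, 0.1258], [0.4705, -0.0107]] knob stem [[ 0.4545 -0.1482]]
```

Run:
```python
from h import *
t=cv2.imread("pics/top0.png");s=cv2.imread("pics/scene0.png")
f=t.astype(np.float32);q=cv2.GaussianBlur(f,(3,3),0);rat=q[:,:,0]/q[:,:,2]
for n,(x,y) in dict(n1=(200,220),n2=(258,207),knob=(316,212)).items():
    r=16;w=rat[y-r:y+r,x-r:x+r]
    bg=np.median(rat[y-r:y+r,x-r:x+r]);
    k=np.clip(w-bg-.06,0,None)
    if n=="knob": continue
    vv,uu=np.nonzero(k>0);p=ray("top",np.c_[uu+x-r,vv+y-r],.02);wt=k[vv,uu]
    m=(p*wt[:,None]).sum(0)/wt.sum();C=np.cov(p.T,aweights=wt);e,v=np.linalg.eigh(C)
    print(n,len(wt),bg,m.round(4),np.degrees(np.arctan2(v[1,1],v[0,1])).round(1),np.sqrt(e)*1e3)
    for sgn in(1,-1):
        a=(p-m)@v[:,1]*sgn; print("  tip",p[np.argmax(a)].round(4))
def c(im,x0,y0,w,k): return cv2.resize(im[y0:y0+w,x0:x0+w],None,fx=k,fy=k,interpolation=cv2.INTER_CUBIC)
cv2.imwrite("pics/c3.png",np.hstack([cv2.convertScaleAbs(c(t,74,172,100,4),alpha=1.5),cv2.convertScaleAbs(c(s,280,110,100,4),alpha=1.5)]))
```

```text
n1 100 0.88434124 [0.4423 0.126 ] 127.2 [ 3.77128039 10.40104218]
  tip [0.4297 0.1482]
  tip [0.4545 0.1076]
n2 101 0.88458073 [ 0.4711 -0.0106] 83.5 [ 3.76855408 10.41485304]
  tip [0.4757 0.0145]
  tip [ 0.4672 -0.0329]
```

View pics/c3.png

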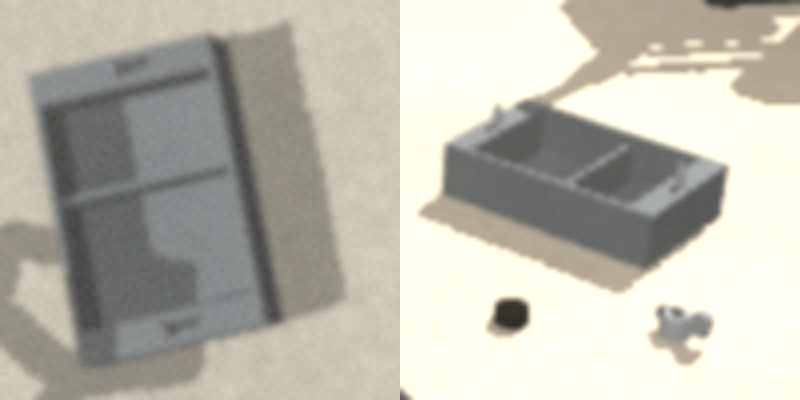

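Run:
```python
from h import *
T=np.array([[30,76],[209,37],[267,322],[84,366]]);S=np.array([[653,215],[445,147],[530,100],[727,167]])
for n,P in(("top",(T-1.5)/4+[74,172]),("scene",(S-[401.5,1.5])/4+[280,110])):
    w=ray(n,P,.042);L=np.roll(w,-1,0)-w
    print(n,w.round(4).tolist(),"c",w.mean(0).round(4),"L",np.linalg.norm(L,axis=1).round(4),"ang",(np.degrees(np.arctan2(L[:,1],L[:,0]))%180).round(1))
c=np.array([.4445,.3315]);a=np.radians(12.5);u=np.array([np.cos(a),np.sin(a)]);v=np.array([-u[1],u[0]])
for k in(1,-1): print(proj("top",np.r_[c+k*.077*u,.055]),proj("scene",np.r_[c+k*.077*u,.058]))
go(.4423,.126,.06,np.radians(127.2-90))
```

```text
top [[0.5184, 0.4011], [0.5385, 0.2968], [0.3723, 0.2616], [0.3504, 0.3659]] c [0.4449 0.3313] L [0.1062 0.1699 0.1065 0.1716] ang [100.9  11.9 101.8  11.8]
scene [[0.5425, 0.2973], [0.3794, 0.2555], [0.3561, 0.3652], [0.5243, 0.396]] c [0.4506 0.3285] L [0.1684 0.1122 0.171  0.1004] ang [ 14.4 102.   10.4 100.5]
[[101.81903214 188.70923836]] [[349.72446827 150.13262219]]
[[115.30423613 254.24743472]] [[303.65475974 135.22830721]]
shift [ 455.6 -612.8  189.9] twist 1.333 q6 -0.15 grip 0.0856 t 0.1 xyz [ 0.2701 -0.6183  0.4034] F [ 0.1 -0.  -0.4]
```

```bash
python3 -c "
from h import *
go(.4711,-.0106,.08,np.radians(-6.5))"
```

```text
shift [ 427.4 -476.1  169.6] twist -1.046 q6 -0.15 grip 0.0856 t 0.1 xyz [ 0.2701 -0.6183  0.4034] F [ 0.1 -0.  -0.4]
```

Call:
apply_moves(motion=[[[0.6,427,-476,170,-1.046],[0.6,427,-476,170,-1.046],[0.6,427,-476,170,-1.046],[0.6,427,-476,170,-1.046],[0.6,427,-476,170,-1.046],[0.6,427,-476,170,-1.046],[0.6,427,-476,170,-1.046],[0.6,427,-476,170,-1.046]]])

```text
clock: 0.77
ee_pos: [0.3713, -0.3106, 0.3182]
orientation: [[0.153, 0.988, -0.0], [0.988, -0.153, 0.0], [0.0, -0.0, -1.0]]
force: [0.3, 0.4, 0.1]
grip_width: 0.0514
```

```bash
python3 -c "
from h import *
go(.4711,-.0106,.08,np.radians(-6.5))"
```

```text
shift [311.7  52.8  83.3] twist -0.04 q6 -0.75 grip 0.0514 t 0.77 xyz [ 0.3713 -0.3106  0.3182] F [0.3 0.4 0.1]
```

Call:
apply_moves(motion=[[[0.6,312,53,83,-0.04],[0.6,312,53,83,-0.04],[0.6,312,53,83,-0.04],[0.6,312,53,83,-0.04],[0.6,312,53,83,-0.04],[0.6,312,53,83,-0.04],[0.6,312,53,83,-0.04],[0.6,312,53,83,-0.04]]])

```text
clock: 1.43
ee_pos: [0.4729, -0.0105, 0.2352]
orientation: [[0.118, 0.993, -0.001], [0.993, -0.118, 0.0], [0.0, -0.001, -1.0]]
force: [-0.2, 0.0, 0.2]
grip_width: 0.0511
```

```bash
python3 -c "
from h import *
go(.4711,-.0106,.021,np.radians(-6.5))"
```

```text
shift [-0.4 -1.8 59.2] twist -0.005 q6 -0.12 grip 0.0511 t 1.43 xyz [ 0.4729 -0.0105  0.2352] F [-0.2  0.   0.2]
```

Call:
apply_moves(motion=[[[0.6,0,-2,30,0],[0.6,0,-2,50,0],[0.6,0,-2,59,0],[0.6,0,-2,59,0],[0,0,-2,59,0],[0,0,-2,59,0],[0,0,-2,59,0],[0,0,-2,59,0]]], force=40)

```text
clock: 2.1
ee_pos: [0.4719, -0.0134, 0.1787]
orientation: [[0.119, 0.993, 0.003], [0.993, -0.119, -0.001], [-0.001, 0.003, -1.0]]
force: [0.6, -0.4, 3.8]
grip_width: 0.0193
```

Call:
apply_moves(motion=[[[0,0,0,0,0],[0,0,0,0,0],[0,0,0,-30,0],[0,0,0,-70,0],[0,0,0,-100,0],[0,0,0,-100,0]]])

```text
clock: 2.6
ee_pos: [0.4735, -0.0133, 0.2841]
orientation: [[0.119, 0.993, 0.013], [0.993, -0.119, -0.003], [-0.001, 0.014, -1.0]]
force: [1.1, 0.0, -0.9]
grip_width: 0.019
```

```bash
python3 -c "
from h import *
go(.4212,.3054,.12,np.radians(102))"
```

```text
shift [310.3 -89.9   7.4] twist 1.242 q6 -0.12 grip 0.019 t 2.6 xyz [ 0.4735 -0.0133  0.2841] F [ 1.1  0.  -0.9]
```

Run:
```python
from h import *
f=arm.grab_frame("scene")[:,:,::-1]; p=proj("scene",[.4735,-.0133,.13])[0];x,y=(p-[60,55]).astype(int);print(x,y)
cv2.imwrite("pics/s1.png",cv2.resize(f[y:y+110,x:x+120],None,fx=5,fy=5,interpolation=cv2.INTER_CUBIC))
```

```text
174 100
```

View pics/s1.png

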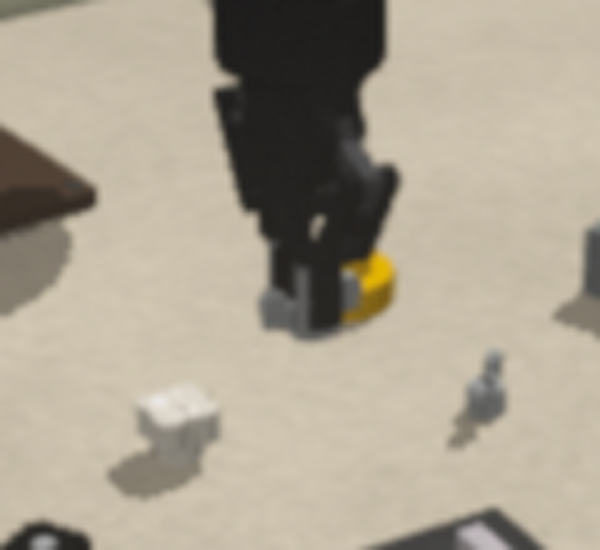

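Call:
apply_moves(motion=[[[0,310,-90,7,1.242],[0,310,-90,7,1.242],[0,310,-90,7,1.242],[0,310,-90,7,1.242],[0,310,-90,7,1.242],[0,310,-90,7,1.242],[0,310,-90,7,1.242],[0,310,-90,7,1.242]]])

```text
clock: 3.32
ee_pos: [0.4237, 0.271, 0.2691]
orientation: [[0.833, 0.554, -0.003], [0.554, -0.833, -0.001], [-0.003, -0.001, -1.0]]
force: [0.2, 0.7, -1.1]
grip_width: 0.0191
```

```bash
python3 -c "
from h import *
go(.4214,.3045,.12,np.radians(102))"
```

```text
shift [ 16.6 -29.1  -6. ] twist 0.377 q6 1.35 grip 0.0191 t 3.32 xyz [0.4237 0.271  0.2691] F [ 0.2  0.7 -1.1]
```

Call:
apply_moves(motion=[[[0,17,-29,-6,0.377],[0,17,-29,-6,0.377],[0,17,-29,-6,0.377],[0,17,-29,-6,0.377],[0,17,-29,-6,0.377]]])

```text
clock: 3.73
ee_pos: [0.4223, 0.3031, 0.2753]
orientation: [[0.976, 0.217, -0.003], [0.217, -0.976, -0.001], [-0.003, 0.001, -1.0]]
force: [-0.2, -0.3, 0.0]
grip_width: 0.0191
```

Run:
```python
from h import *
go(.4214,.3045,.027,np.radians(102))
f=arm.grab_frame("scene")[:,:,::-1];g=arm.grab_frame("top")[:,:,::-1]
cv2.imwrite("pics/s2.png",np.hstack([cv2.resize(a[y:y+130,x:x+130],None,fx=3,fy=3,interpolation=cv2.INTER_CUBIC) for a,x,y in((f,265,60),(g,50,155))]))
```

```text
shift [-0.3 -1.6 93.3] twist 0.009 q6 1.78 grip 0.0191 t 3.73 xyz [0.4223 0.3031 0.2753] F [-0.2 -0.3  0. ]
```

View pics/s2.png

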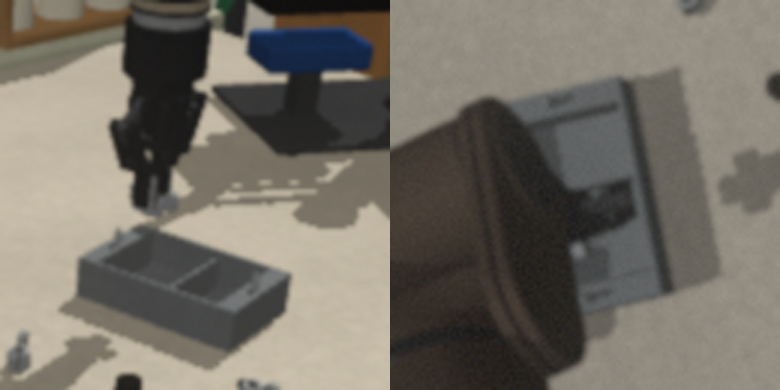

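Call:
apply_moves(motion=[[[0,0,-1,35,0],[0,0,-1,65,0],[0,0,-1,82,0],[0,0,-1,91,0],[0,0,-1,91,0],[0,0,-1,91,0]]])

```text
clock: 4.33
ee_pos: [0.4232, 0.3041, 0.186]
orientation: [[0.977, 0.214, 0.0], [0.214, -0.977, 0.0], [0.0, -0.0, -1.0]]
force: [-0.4, 0.3, -0.2]
grip_width: 0.0193
```

Call:
apply_moves(motion=[[[0.32,0,0,1,0],[0.32,0,0,1,0],[0.32,0,0,1,0],[0.32,0,0,1,0]]])

```text
clock: 4.67
ee_pos: [0.423, 0.3044, 0.1857]
orientation: [[0.977, 0.214, 0.001], [0.214, -0.977, 0.001], [0.002, -0.0, -1.0]]
force: [0.6, 0.5, 0.8]
grip_width: 0.0274
```

Call:
apply_moves(motion=[[[0.32,0,0,-10,0],[0.32,0,0,-50,0],[0.32,0,0,-90,0],[0.32,0,0,-90,0]]])

```text
clock: 5.0
ee_pos: [0.4255, 0.3058, 0.2842]
orientation: [[0.977, 0.214, 0.015], [0.214, -0.977, 0.007], [0.016, -0.003, -1.0]]
force: [1.8, 0.8, 1.0]
grip_width: 0.0275
```

```bash
python3 -c "
from h import *
go(.4423,.126,.08,np.radians(37.2))"
```

```text
shift [-22.8 179.4  48.2] twist 1.137 q6 1.78 grip 0.0275 t 5.0 xyz [0.4255 0.3058 0.2842] F [1.8 0.8 1. ]
```

Call:
apply_moves(motion=[[[0.6,-23,179,10,1.137],[0.6,-23,179,10,1.137],[0.6,-23,179,10,1.137],[0.6,-23,179,30,1.137],[0.6,-23,179,48,1.137],[0.6,-23,179,48,1.137],[0.6,-23,179,48,1.137],[0.6,-23,179,48,1.137]]])

```text
clock: 5.67
ee_pos: [0.4386, 0.1238, 0.2272]
orientation: [[0.702, -0.712, 0.0], [-0.712, -0.702, 0.0], [0.0, -0.0, -1.0]]
force: [-0.1, -0.8, -0.2]
grip_width: 0.0511
```

Run:
```python
from h import *
go(.4423,.126,.021,np.radians(37.2))
g=arm.grab_frame("top")[:,:,::-1]
cv2.imwrite("pics/s3.png",cv2.resize(g[150:290,60:240],None,fx=4,fy=4,interpolation=cv2.INTER_CUBIC))
```

```text
shift [ 1.  -4.1 51.2] twist 0.129 q6 2.42 grip 0.0511 t 5.67 xyz [0.4386 0.1238 0.2272] F [-0.1 -0.8 -0.2]
```

View pics/s3.png

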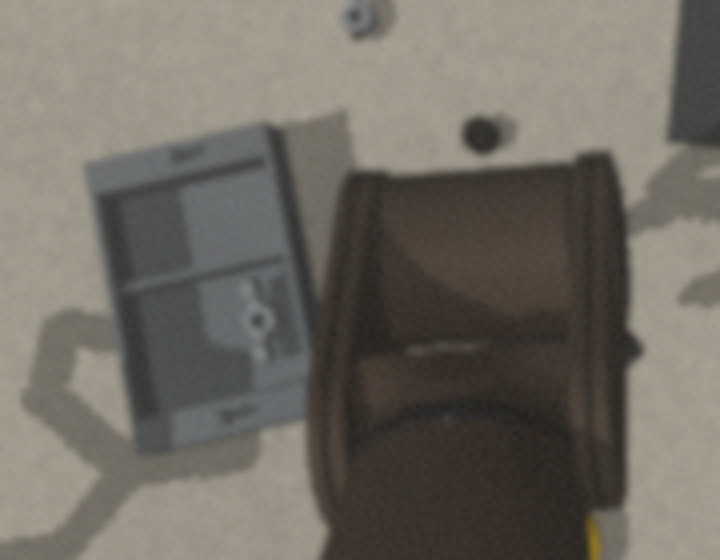

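Call:
apply_moves(motion=[[[0.6,1,-4,10,0.129],[0.6,1,-4,30,0.129],[0.6,1,-4,45,0.129],[0.6,1,-4,51,0.129],[0.6,1,-4,51,0.129],[0,1,-4,51,0.129],[0,1,-4,51,0.129],[0,1,-4,51,0.129]]])

```text
clock: 6.38
ee_pos: [0.4428, 0.1267, 0.1773]
orientation: [[0.611, -0.791, 0.002], [-0.791, -0.611, 0.0], [0.001, -0.002, -1.0]]
force: [-1.0, 0.1, 1.1]
grip_width: 0.0195
```

Call:
apply_moves(motion=[[[0,0,0,0,0],[0,0,0,0,0],[0,0,0,0,0],[0,0,0,-30,0],[0,0,0,-70,0],[0,0,0,-95,0],[0,0,0,-95,0]]])

```text
clock: 6.97
ee_pos: [0.4444, 0.1269, 0.2771]
orientation: [[0.611, -0.791, 0.013], [-0.792, -0.611, 0.001], [0.007, -0.01, -1.0]]
force: [1.0, 1.3, -0.1]
grip_width: 0.0193
```

Run:
```python
from h import *
a=ray("top",[60+256/4,150+320/4],.02)[0];print("nut2 now",a,"box xy",(a-[.446,.331])@np.array([[-.978,.208],[-.208,-.978]])*1e3)
go(.4130,.3445,.12,np.radians(102))
```

```text
nut2 now [0.42476833 0.30636655] box xy [25.88833138 19.6753224 ]
shift [-191.5 -108.2    1.9] twist -1.123 q6 2.54 grip 0.0193 t 6.97 xyz [0.4444 0.1269 0.2771] F [ 1.   1.3 -0.1]
```

Call:
apply_moves(motion=[[[0,-191,-108,0,-1.123],[0,-191,-108,0,-1.123],[0,-191,-108,0,-1.123],[0,-191,-108,0,-1.123],[0,-191,-108,0,-1.123],[0,-191,-108,0,-1.123],[0,-191,-108,0,-1.123],[0,-191,-108,0,-1.123]]])

```text
clock: 7.63
ee_pos: [0.41, 0.3449, 0.2697]
orientation: [[0.995, 0.095, -0.001], [0.095, -0.995, -0.001], [-0.001, 0.001, -1.0]]
force: [-0.4, -0.6, -0.4]
grip_width: 0.0193
```

Call:
apply_moves(motion=[[[0,0,0,0,-0.123],[0,0,0,0,-0.123],[0,0,0,0,-0.123]]])

```text
clock: 7.88
ee_pos: [0.4106, 0.3437, 0.2701]
orientation: [[0.979, 0.205, -0.001], [0.205, -0.979, -0.001], [-0.001, 0.0, -1.0]]
force: [-0.0, 0.6, -0.8]
grip_width: 0.0193
```

Run:
```python
from h import *
go(.4130,.3445,.0275,np.radians(102))
```

```text
shift [ 2.6 -0.4 87.6] twist -0.003 q6 1.87 grip 0.0193 t 7.88 xyz [0.4106 0.3437 0.2701] F [-0.   0.6 -0.8]
```

Call:
apply_moves(motion=[[[0,3,0,35,0],[0,3,0,65,0],[0,3,0,80,0],[0,3,0,87,0],[0,3,0,87,0],[0,3,0,87,0]]])

```text
clock: 8.38
ee_pos: [0.4142, 0.3444, 0.1841]
orientation: [[0.979, 0.206, 0.001], [0.206, -0.979, 0.0], [0.001, -0.0, -1.0]]
force: [-0.6, 0.0, 0.5]
grip_width: 0.0195
```

Call:
apply_moves(motion=[[[0.32,0,0,0,0],[0.32,0,0,0,0],[0.32,0,0,0,0],[0.32,0,0,0,0],[0.32,0,0,-15,0],[0.32,0,0,-50,0],[0.32,0,0,-90,0],[0.32,0,0,-130,0]]])

```text
clock: 9.05
ee_pos: [0.4134, 0.3442, 0.3148]
orientation: [[0.978, 0.208, -0.002], [0.208, -0.978, -0.001], [-0.002, 0.001, -1.0]]
force: [0.8, 1.5, -0.6]
grip_width: 0.0273
```

Run:
```python
from h import *
go(.4545,-.1475,.1,0)
f=cv2.imread("pics/top0.png");d=(cv2.resize(f[194:230,298:334],None,fx=8,fy=8,interpolation=cv2.INTER_CUBIC).max(2)<75).astype(np.uint8)
d=cv2.morphologyEx(d,cv2.MORPH_CLOSE,np.ones((41,41),np.uint8))
c=max(cv2.findContours(d,0,1)[0],key=cv2.contourArea)[:,0,:]
p=ray("top",(c-3.5)/8+[298,194],.03);m=cv2.moments(c);ctr=ray("top",(np.array([m["m10"],m["m01"]])/m["m00"]-3.5)/8+[298,194],.027)[0]
q=p-ctr;r=np.linalg.norm(q,axis=1);th=np.arctan2(q[:,1],q[:,0])
print(ctr,r.min(),r.max(),"lobe angle",np.degrees(np.angle((r**4*np.exp(4j*th)).sum())/4))
for k in range(4):
    s=((np.degrees(th)+45)//90%4)==k;i=np.argmax(np.where(s,r,0));print(np.degrees(th[i]).round(1),r[i].round(4))
```

```text
shift [-61.7 489.5  60.2] twist -1.362 q6 1.87 grip 0.0273 t 9.05 xyz [0.4134 0.3442 0.3148] F [ 0.8  1.5 -0.6]
[ 0.4550045  -0.14754815] 0.015762720681586975 0.02171308874357909 lobe angle -20.05560083082513
-25.3 0.0205
76.1 0.0217
150.6 0.0213
-104.1 0.0208
```

Run:
```python
from h import *
go(.455,-.1475,.09,np.radians(-62))
```

```text
shift [-61.2 489.6  70.2] twist -0.28 q6 1.87 grip 0.0273 t 9.05 xyz [0.4134 0.3442 0.3148] F [ 0.8  1.5 -0.6]
```

Call:
apply_moves(motion=[[[0.7,-36,290,30,-0.28],[0.7,-36,290,30,-0.28],[0.7,-36,290,30,-0.28],[0.7,-36,290,30,-0.28],[0.7,-36,290,30,-0.28],[0.7,-36,290,30,-0.28],[0.7,-36,290,30,-0.28],[0.7,-36,290,30,-0.28]]])

```text
clock: 9.72
ee_pos: [0.4389, 0.0492, 0.2839]
orientation: [[0.885, 0.466, 0.001], [0.466, -0.885, -0.002], [-0.0, 0.002, -1.0]]
force: [-0.2, -0.7, -0.3]
grip_width: 0.0597
```

Run:
```python
from h import *
go(.455,-.1475,.09,np.radians(-62))
```

```text
shift [-77.4 181.5  39.3] twist -0.004 q6 0.97 grip 0.0597 t 9.72 xyz [0.4389 0.0492 0.2839] F [-0.2 -0.7 -0.3]
```

Call:
apply_moves(motion=[[[0.7,-77,181,39,0],[0.7,-77,181,39,0],[0.7,-77,181,39,0],[0.7,-77,181,39,0],[0.7,-77,181,39,0],[0.7,-77,181,39,0],[0.7,-77,181,39,0]]])

```text
clock: 10.3
ee_pos: [0.4561, -0.144, 0.2448]
orientation: [[0.884, 0.467, -0.0], [0.467, -0.884, 0.001], [0.0, -0.001, -1.0]]
force: [-0.0, -0.1, -0.5]
grip_width: 0.0599
```

Run:
```python
from h import *
go(.455,-.1475,.022,np.radians(-62))
```

```text
shift [-2.6  2.6 67.8] twist -0.003 q6 0.57 grip 0.0599 t 10.3 xyz [ 0.4561 -0.144   0.2448] F [-0.  -0.1 -0.5]
```

Call:
apply_moves(motion=[[[0.7,-3,3,35,0],[0.7,-3,3,58,0],[0.7,-3,3,68,0],[0.7,-3,3,68,0],[0,-3,3,68,0],[0,-3,3,68,0],[0,-3,3,68,0],[0,-3,3,68,0]]], force=40)

```text
clock: 10.97
ee_pos: [0.4556, -0.1468, 0.1786]
orientation: [[0.883, 0.47, 0.003], [0.47, -0.883, -0.001], [0.002, 0.003, -1.0]]
force: [0.8, 1.5, 2.6]
grip_width: 0.0353
```

Call:
apply_moves(motion=[[[0,0,0,0,0],[0,0,0,0,0],[0,0,0,-30,0],[0,0,0,-70,0],[0,0,0,-100,0],[0,0,0,-100,0],[0,0,0,-100,0]]])

```text
clock: 11.55
ee_pos: [0.4553, -0.1471, 0.2792]
orientation: [[0.883, 0.47, 0.005], [0.47, -0.883, -0.003], [0.003, 0.005, -1.0]]
force: [-0.1, -0.1, -0.9]
grip_width: 0.0354
```

Run:
```python
from h import *
go(.4846,.3392,.12,np.radians(102))
f=arm.grab_frame("scene")[:,:,::-1];p=proj("scene",arm.state()["ee_pos"]-np.array([0,0,.155]))[0];x,y=(p-[40,40]).astype(int)
g=arm.grab_frame("top")[:,:,::-1]
cv2.imwrite("pics/s4.png",np.hstack([cv2.resize(f[y:y+80,x:x+80],(400,400),interpolation=cv2.INTER_CUBIC),cv2.resize(g[180:270,70:160],(400,400),interpolation=cv2.INTER_CUBIC)]))
```

```text
shift [ 254.4 -415.5    3. ] twist 0.28 q6 0.56 grip 0.0354 t 11.55 xyz [ 0.4553 -0.1471  0.2792] F [-0.1 -0.1 -0.9]
```

View pics/s4.png

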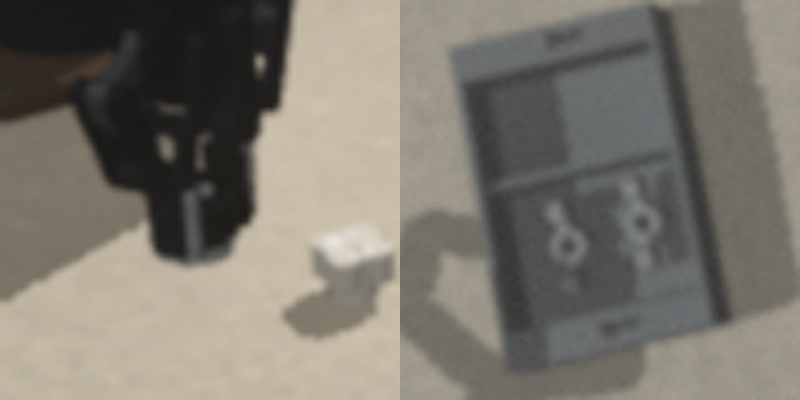

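The crop shows both nuts standing in the larger bay, at crop (568,246) and (643,222). The knob is gripped at 35 mm, across two lobes per pad. Next I'll carry it to the smaller bay.

Call:
apply_moves(motion=[[[0,170,-277,0,0.28],[0,170,-277,0,0.28],[0,170,-277,0,0.28],[0,170,-277,0,0.28],[0,170,-277,0,0.28],[0,170,-277,0,0.28],[0,170,-277,0,0.28],[0,170,-277,0,0.28]]])

```text
clock: 12.32
ee_pos: [0.4733, 0.1777, 0.2745]
orientation: [[0.978, 0.208, -0.004], [0.208, -0.978, -0.001], [-0.005, -0.0, -1.0]]
force: [-0.2, 0.6, -1.0]
grip_width: 0.0351
```

Run:
```python
from h import *
go(.4846,.3392,.12,np.radians(102))
```

```text
shift [  44.6 -155.6   -0.7] twist -0.0 q6 1.52 grip 0.0351 t 12.32 xyz [0.4733 0.1777 0.2745] F [-0.2  0.6 -1. ]
```

Call:
apply_moves(motion=[[[0,45,-156,0,0],[0,45,-156,0,0],[0,45,-156,0,0],[0,45,-156,0,0],[0,45,-156,0,0],[0,45,-156,0,0],[0,45,-156,0,0]]])

```text
clock: 12.9
ee_pos: [0.4853, 0.3374, 0.2744]
orientation: [[0.978, 0.208, -0.004], [0.208, -0.978, -0.002], [-0.005, 0.001, -1.0]]
force: [-0.0, 0.1, 0.6]
grip_width: 0.0355
```

Run:
```python
from h import *
go(.4846,.3392,.029,np.radians(102))
```

```text
shift [ 0.1 -2.  90.4] twist 0.0 q6 1.8 grip 0.0355 t 12.9 xyz [0.4853 0.3374 0.2744] F [-0.   0.1  0.6]
```

Call:
apply_moves(motion=[[[0,0,-1,35,0],[0,0,-1,65,0],[0,0,-1,82,0],[0,0,-1,89,0],[0,0,-1,91,0],[0,0,-1,91,0],[0,0,-1,91,0]]])

```text
clock: 13.48
ee_pos: [0.4867, 0.3385, 0.1873]
orientation: [[0.978, 0.207, 0.002], [0.207, -0.978, 0.001], [0.002, -0.001, -1.0]]
force: [0.4, -0.1, -0.3]
grip_width: 0.0348
```

Call:
apply_moves(motion=[[[0.52,0,0,0,0],[0.52,0,0,0,0],[0.52,0,0,0,0],[0.52,0,0,0,0],[0.52,0,0,-15,0],[0.52,0,0,-50,0],[0.52,0,0,-90,0],[0.52,0,0,-130,0]]])

```text
clock: 14.15
ee_pos: [0.4854, 0.3386, 0.3167]
orientation: [[0.978, 0.208, -0.002], [0.208, -0.978, -0.001], [-0.002, 0.0, -1.0]]
force: [-0.0, 1.0, 0.7]
grip_width: 0.0442
```

Run:
```python
from h import *
go(.4187,-.3236,.12,np.radians(-3))
```

```text
shift [-202.9  633.8   42.4] twist -1.309 q6 1.8 grip 0.0442 t 14.15 xyz [0.4854 0.3386 0.3167] F [-0.   1.   0.7]
```

Run:
```python
from h import *
go(.4187,-.3236,.12,np.radians(-92.9))
```

```text
shift [-202.9  633.8   42.4] twist 0.26 q6 1.8 grip 0.0442 t 14.15 xyz [0.4854 0.3386 0.3167] F [-0.   1.   0.7]
```

Call:
apply_moves(motion=[[[0.52,-102,317,20,0],[0.52,-102,317,20,0],[0.52,-102,317,20,0],[0.52,-102,317,20,0],[0.52,-102,317,20,0],[0.52,-102,317,20,0],[0.52,-102,317,20,0],[0.52,-102,317,20,0]]])

```text
clock: 14.82
ee_pos: [0.4513, 0.0061, 0.2964]
orientation: [[0.978, 0.208, 0.001], [0.208, -0.978, -0.0], [0.001, 0.001, -1.0]]
force: [1.4, -0.6, -0.2]
grip_width: 0.0443
```

Run:
```python
from h import *
go(.4187,-.3236,.12,np.radians(-92.9))
```

```text
shift [-100.7  315.7   21.5] twist 0.261 q6 1.15 grip 0.0443 t 14.82 xyz [0.4513 0.0061 0.2964] F [ 1.4 -0.6 -0.2]
```

Call:
apply_moves(motion=[[[0.52,-101,316,21,0.26],[0.52,-101,316,21,0.26],[0.52,-101,316,21,0.26],[0.52,-101,316,21,0.26],[0.52,-101,316,21,0.26],[0.52,-101,316,21,0.26],[0.52,-101,316,21,0.26],[0.52,-101,316,21,0.26]]])

```text
clock: 15.48
ee_pos: [0.4182, -0.3245, 0.2753]
orientation: [[0.999, -0.051, 0.001], [-0.051, -0.999, -0.001], [0.001, 0.001, -1.0]]
force: [0.6, -1.0, -0.2]
grip_width: 0.0444
```

Call:
apply_moves(motion=[[[0.52,0,0,0,0],[0.52,0,0,0,0]]])

```text
clock: 15.65
ee_pos: [0.4184, -0.3244, 0.2751]
orientation: [[0.999, -0.054, 0.0], [-0.054, -0.999, -0.0], [0.0, 0.0, -1.0]]
force: [-1.1, 1.0, 0.4]
grip_width: 0.0445
```

Run:
```python
from h import *
go(.4187,-.3236,.032,np.radians(-92.9))
f=arm.grab_frame("scene")[:,:,::-1];g=arm.grab_frame("top")[:,:,::-1];cv2.imwrite("pics/top5.png",g)
cv2.imwrite("pics/s5.png",np.hstack([cv2.resize(f[170:290,55:175],(400,400),interpolation=cv2.INTER_CUBIC),cv2.resize(g[180:270,70:160],(400,400),interpolation=cv2.INTER_CUBIC)]))
```

```text
shift [ 0.2 -0.8 88.1] twist -0.004 q6 0.77 grip 0.0445 t 15.65 xyz [ 0.4184 -0.3244  0.2751] F [-1.1  1.   0.4]
```

View pics/s5.png

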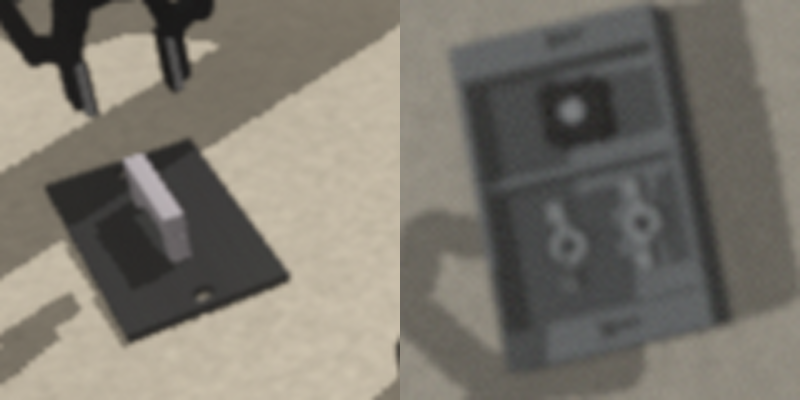

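The knob stands upright in the smaller bay, at crop (575,112), and both nuts are still in the larger bay. The jaws straddle the bar of the cover plate, whose centre-line hole shows at (205,295). I'll grip it now.

Call:
apply_moves(motion=[[[0.52,0,-1,35,0],[0.52,0,-1,65,0],[0.52,0,-1,82,0],[0.52,0,-1,88,0],[0.52,0,-1,88,0],[0,0,-1,88,0],[0,0,-1,88,0],[0,0,-1,88,0]]], force=90)

```text
clock: 16.42
ee_pos: [0.4198, -0.322, 0.1892]
orientation: [[0.999, -0.05, 0.003], [-0.05, -0.999, -0.003], [0.003, 0.003, -1.0]]
force: [0.1, -0.6, -0.3]
grip_width: 0.0129
```

Call:
apply_moves(motion=[[[0,0,0,0,0],[0,0,0,0,0],[0,0,0,0,0],[0,0,0,-20,0],[0,0,0,-60,0],[0,0,0,-100,0],[0,0,0,-130,0],[0,0,0,-130,0]]])

```text
clock: 17.08
ee_pos: [0.4203, -0.3227, 0.3246]
orientation: [[0.999, -0.051, 0.009], [-0.051, -0.999, -0.01], [0.01, 0.01, -1.0]]
force: [1.7, -1.3, -3.1]
grip_width: 0.0123
```

Run:
```python
from h import *
go(.446,.331,.15,np.radians(-78))
f=arm.grab_frame("scene")[:,:,::-1]
cv2.imwrite("pics/s6.png",cv2.resize(f[90:290,30:230],(600,600),interpolation=cv2.INTER_CUBIC))
```

```text
shift [  -7.7 -654.4   13. ] twist -0.26 q6 0.77 grip 0.0123 t 17.08 xyz [ 0.4203 -0.3227  0.3246] F [ 1.7 -1.3 -3.1]
```

View pics/s6.png

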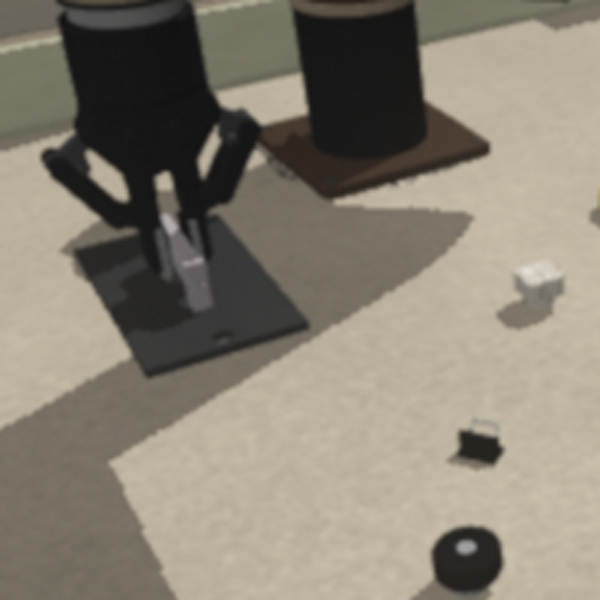

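Call:
apply_moves(motion=[[[0,15,-30,10,0],[0,15,-65,10,0],[0,15,-105,10,0],[0,15,-145,10,0],[0,15,-185,10,0],[0,15,-225,10,0],[0,15,-265,10,0],[0,15,-300,10,0]]])

```text
clock: 17.8
ee_pos: [0.4473, -0.02, 0.3038]
orientation: [[0.999, -0.051, -0.006], [-0.051, -0.999, 0.002], [-0.006, -0.002, -1.0]]
force: [0.6, -0.1, -3.2]
grip_width: 0.0122
```

Call:
apply_moves(motion=[[[0,0,-40,0,-0.04],[0,-5,-80,0,-0.08],[0,-10,-120,0,-0.13],[0,-15,-160,0,-0.17],[0,-20,-200,0,-0.21],[0,-23,-240,0,-0.26],[0,-23,-280,0,-0.26],[0,-23,-310,0,-0.26]]])

```text
clock: 18.47
ee_pos: [0.44, 0.2906, 0.3036]
orientation: [[0.978, 0.209, -0.005], [0.209, -0.978, -0.001], [-0.005, 0.0, -1.0]]
force: [0.7, -1.0, -2.3]
grip_width: 0.0124
```

Run:
```python
from h import *
go(.446,.331,.15,np.radians(-78))
```

```text
shift [ 14.3 -38.3  -1.4] twist 0.001 q6 1.75 grip 0.0124 t 18.47 xyz [0.44   0.2906 0.3036] F [ 0.7 -1.  -2.3]
```

Call:
apply_moves(motion=[[[0,14,-38,10,0],[0,14,-38,30,0],[0,14,-38,38,0],[0,14,-38,38,0],[0,14,-38,38,0],[0,14,-38,38,0]]])

```text
clock: 18.97
ee_pos: [0.4477, 0.3273, 0.2686]
orientation: [[0.979, 0.206, -0.001], [0.206, -0.979, -0.001], [-0.001, 0.0, -1.0]]
force: [-0.5, 0.2, -4.0]
grip_width: 0.0122
```

Run:
```python
from h import *
go(.446,.331,.1,np.radians(-78))
f=arm.grab_frame("scene")[:,:,::-1];g=arm.grab_frame("top")[:,:,::-1]
cv2.imwrite("pics/sc7.png",f);cv2.imwrite("pics/tp7.png",g)
cv2.imwrite("pics/s7.png",cv2.convertScaleAbs(np.hstack([cv2.resize(a[y:y+100,x:x+100],(400,400),interpolation=cv2.INTER_CUBIC) for a,x,y in((f,280,90),(g,65,172))]),alpha=1.6))
```

```text
shift [-0.9 -4.  13.6] twist -0.002 q6 1.81 grip 0.0122 t 18.97 xyz [0.4477 0.3273 0.2686] F [-0.5  0.2 -4. ]
```

View pics/s7.png

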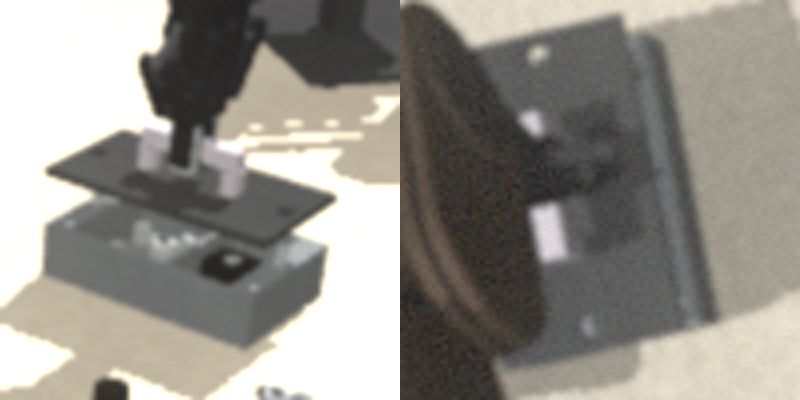

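Run:
```python
from h import *
t=cv2.imread("pics/top5.png");s=cv2.imread("pics/scene0.png")
print("holes top",ray("top",[[99.6,185.4],[112.1,252.9]],.0824).round(4).tolist(),"scene",ray("scene",[[351.4,142.6],[304.1,127.9]],.0854).round(4).tolist())
def c(a,x,y): 
    w=cv2.resize(a[y-12:y+12,x-12:x+12],(288,288),interpolation=cv2.INTER_CUBIC);return cv2.normalize(w,None,0,255,cv2.NORM_MINMAX)
cv2.imwrite("pics/s8.png",np.vstack([np.hstack([c(t,104,190),c(t,117,255)]),np.hstack([c(s,351,153),c(s,305,139)])]))
```

```text
holes top [[0.5234, 0.3435], [0.3729, 0.3131]] scene [[0.5265, 0.3417], [0.3756, 0.3079]]
```

View pics/s8.png

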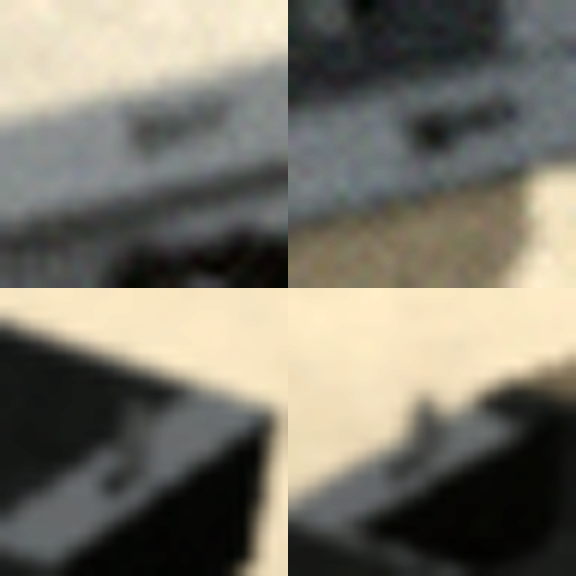

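Run:
```python
from h import *
d=ray("scene",[[349.6,150.1],[304.1,135.5]],.0575);h=ray("scene",[[351.4,142.6],[304.1,127.9]],.0854)
for n,w in(("dowel",d),("hole",h)):
    q=w[0]-w[1];print(n,w.round(4).tolist(),w.mean(0).round(4),np.linalg.norm(q).round(4),np.degrees(np.arctan2(q[1],q[0])).round(2))
e=d.mean(0)-h.mean(0);s=arm.state();R=np.array(s["orientation"]);print("move",e,R.T@np.r_[e,0]*1e3)
# top rim: box centre from corners (.4449,.3313) vs holes top
e=np.array([.4449,.3313])-[.4482,.3283];print("top move",R.T@np.r_[e,0]*1e3)
print(proj("top",np.r_[d[0],.0575]),proj("top",np.r_[d[1],.0575]))
```

```text
dowel [[0.5187, 0.3489], [0.3708, 0.3153]] [0.4447 0.3321] 0.1517 12.78
hole [[0.5265, 0.3417], [0.3756, 0.3079]] [0.4511 0.3248] 0.1547 12.62
move [-0.00633105  0.00736313] [-4.67679113e+00 -8.51031732e+00 -4.34147683e-03]
top move [-2.61051419e+00 -3.61596572e+00 -2.75616264e-03]
[[101.11182927 189.00337754]] [[114.73100255 253.63627407]]
```

Call:
apply_moves(motion=[[[0,-2.5,-4.5,5,0.005],[0,-2.5,-4.5,13,0.005],[0,-2.5,-4.5,13,0.005],[0,-2.5,-4.5,13,0.005],[0,-2.5,-4.5,13,0.005]]])

```text
clock: 19.48
ee_pos: [0.4442, 0.3322, 0.2558]
orientation: [[0.979, 0.203, -0.0], [0.203, -0.979, -0.0], [-0.0, 0.0, -1.0]]
force: [0.3, 0.5, -3.9]
grip_width: 0.0124
```

Run:
```python
from h import *
go(.4448,.3318,.08,np.radians(-78))
f=arm.grab_frame("scene")[:,:,::-1];g=arm.grab_frame("top")[:,:,::-1]
cv2.imwrite("pics/sc9.png",f);cv2.imwrite("pics/tp9.png",g)
def c(a,x,y,r=25): 
    w=cv2.resize(a[y-r:y+r,x-r:x+r],(300,300),interpolation=cv2.INTER_CUBIC);return cv2.normalize(w,None,0,255,cv2.NORM_MINMAX)
cv2.imwrite("pics/s9.png",np.vstack([np.hstack([c(g,100,187,12),c(g,113,254,12)]),np.hstack([c(f,351,148),c(f,305,134)])]))
```

```text
shift [ 0.5  0.5 20.8] twist -0.005 q6 1.83 grip 0.0124 t 19.48 xyz [0.4442 0.3322 0.2558] F [ 0.3  0.5 -3.9]
```

View pics/s9.png

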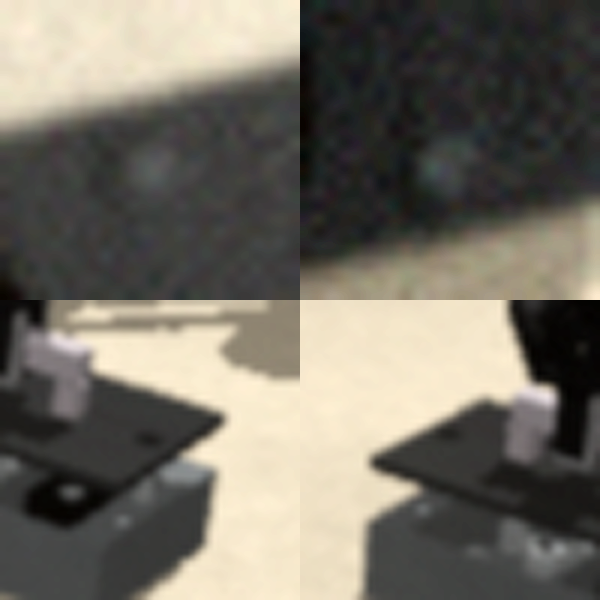

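Run:
```python
from h import *
s=arm.state();R=np.array(s["orientation"]);c0=np.array([.4448,.3318])
for n,P,z in(("top",[[99.5,188.0],[112.1,254.7]],.0696),("scene",[[350.6,145.6],[304.6,131.1]],.0726),("scene",[[350.6,145.6],[304.6,131.1]],.0701)):
    w=ray(n,P,z);q=w[0]-w[1];e=np.r_[c0-w.mean(0),0];print(n,z,w.round(4).tolist(),w.mean(0).round(4),np.linalg.norm(q).round(4),np.degrees(np.arctan2(q[1],q[0])).round(2),"tool move",(R.T@e*1e3).round(1))
# where dowel axis (z .0575) is seen in top/scene if holes were right over them
```

```text
top 0.0696 [[0.5194, 0.3483], [0.3688, 0.3173]] [0.4441 0.3328] 0.1538 11.63 tool move [0.5 1.1 0. ]
scene 0.0726 [[0.5209, 0.3474], [0.3725, 0.3141]] [0.4467 0.3308] 0.1521 12.64 tool move [-1.7 -1.4 -0. ]
scene 0.0701 [[0.5176, 0.3518], [0.3684, 0.3183]] [0.443  0.3351] 0.1529 12.64 tool move [1.1 3.5 0. ]
```

Call:
apply_moves(motion=[[[0,0.5,0.5,4,0],[0,0.5,0.5,8,0],[0,0.5,0.5,11,0],[0,0.5,0.5,14,0],[0,0.5,0.5,14,0]]])

```text
clock: 20.0
ee_pos: [0.4445, 0.3316, 0.2408]
orientation: [[0.979, 0.203, -0.002], [0.203, -0.979, -0.001], [-0.002, 0.001, -1.0]]
force: [0.3, 0.5, -3.3]
grip_width: 0.012
```

Call:
apply_moves(motion=[[[0,0,0,3,0],[0,0,0,6,0],[0,0,0,8,0],[0,0,0,8,0]]])

```text
clock: 20.33
ee_pos: [0.4447, 0.3317, 0.2333]
orientation: [[0.979, 0.203, -0.001], [0.203, -0.979, -0.001], [-0.001, 0.0, -1.0]]
force: [-0.0, 0.2, -3.4]
grip_width: 0.0124
```

Call:
apply_moves(motion=[[[0,0,0,1,0],[0,0,0,2,0],[0,0,0,3,0],[0,0,0,3,0]]])

```text
clock: 20.67
ee_pos: [0.445, 0.3319, 0.2313]
orientation: [[0.979, 0.203, 0.0], [0.203, -0.979, 0.0], [0.001, -0.0, -1.0]]
force: [-1.3, 0.1, -3.3]
grip_width: 0.0119
```

Call:
apply_moves(motion=[[[0,0,0,1,0],[0,0,0,2,0],[0,0,0,2,0]]])

```text
clock: 20.92
ee_pos: [0.4452, 0.3321, 0.2312]
orientation: [[0.979, 0.203, -0.001], [0.203, -0.979, -0.001], [-0.001, 0.0, -1.0]]
force: [-5.7, -2.7, 8.8]
grip_width: 0.0119
```

The plate is seated: the force rose to +9 N at the expected home height (0.2312). I'll release it and retreat.

Call:
apply_moves(motion=[[[0,0,0,-2,0],[0,0,0,-2,0],[0.4,0,0,-2,0],[0.4,0,0,-2,0],[0.4,0,0,-2,0],[0.4,0,0,-2,0],[0.4,0,0,-2,0]]])

```text
clock: 21.5
ee_pos: [0.4451, 0.3319, 0.2311]
orientation: [[0.979, 0.203, 0.001], [0.203, -0.979, 0.0], [0.001, -0.0, -1.0]]
force: [-0.1, 0.1, 0.5]
grip_width: 0.034
```

Call:
apply_moves(motion=[[[0.4,0,0,-20,0],[0.4,0,0,-60,0],[0.4,0,0,-100,0],[0.4,0,20,-130,0],[0.4,0,60,-140,0],[0.4,0,100,-140,0],[0.4,0,140,-140,0],[0.4,0,180,-140,0]]])

```text
clock: 22.17
ee_pos: [0.4813, 0.1541, 0.3718]
orientation: [[0.979, 0.204, 0.002], [0.204, -0.979, 0.0], [0.002, 0.0, -1.0]]
force: [0.4, 0.9, 0.2]
grip_width: 0.0341
```

Call:
apply_moves(motion=[[[0.4,0,40,0,0],[0.4,0,80,0,0],[0.4,0,120,0,0],[0.4,0,120,0,0]]])

```text
clock: 22.5
ee_pos: [0.5068, 0.0327, 0.3715]
orientation: [[0.981, 0.196, 0.002], [0.196, -0.981, -0.003], [0.001, 0.003, -1.0]]
force: [0.1, 0.7, 0.3]
grip_width: 0.0341
```

Run:
```python
from h import *
s=arm.state();print(s["clock"],s["ee_pos"],s["force"],s["grip_width"])
f=arm.grab_frame("scene")[:,:,::-1];g=arm.grab_frame("top")[:,:,::-1]
cv2.imwrite("pics/sc10.png",f);cv2.imwrite("pics/tp10.png",g)
a=cv2.convertScaleAbs(np.hstack([cv2.resize(a[y:y+90,x:x+90],(400,400),interpolation=cv2.INTER_CUBIC) for a,x,y in((f,282,100),(g,68,175))]),alpha=1.6)
cv2.imwrite("pics/s10.png",a)
```

```text
22.5 [0.50683183 0.0327149  0.37150127] [0.10017051 0.71706212 0.33945496] 0.03410058237609111
```

View pics/s10.png

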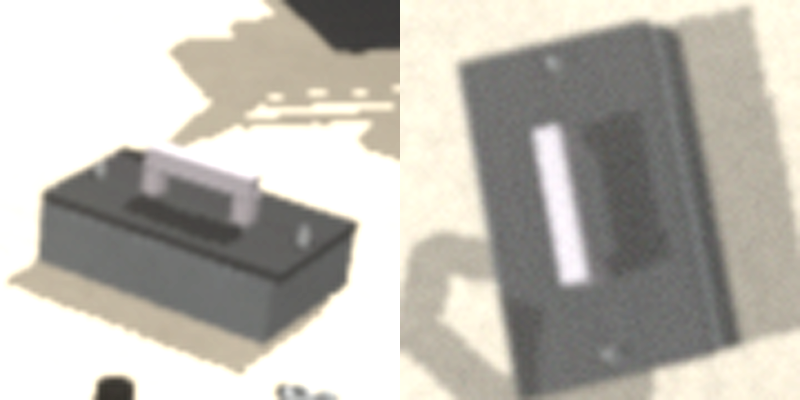

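Both dowels stand up through the plate, at (102,165) and (305,235) in the scene crop and (552,62) and (610,353) in the top crop. The plate lies flat on the box with no gap. Before handing in, I'll check numerically that the items to be left alone haven't moved.

Run:
```python
from h import *
a=cv2.imread("pics/scene0.png").astype(int);b=cv2.imread("pics/sc10.png").astype(int)
for n,(x,y,r) in dict(broken=(350,190,10),round=(186,276,14),plate=(278,226,40),white=(209,184,9)).items():
    print(n,np.abs(a-b)[y-r:y+r,x-r:x+r].mean().round(1))
print(np.round(arm.state()["joint_vel"],3)); print(arm.hand_in())
```

```text
broken 3.1
round 15.1
plate 3.8
white 3.3
[ 0.053 -0.006  0.011  0.006  0.004  0.004]
the job is handed in; nothing more can be done
None
```

Run:
```python
import cv2,numpy as np
for f in("scene0","sc10"):
    m=(cv2.imread(f"pics/{f}.png")[258:294,168:204].max(2)<60);v,u=np.nonzero(m);print(f,m.sum(),u.mean()+168,v.mean()+258)
```

```text
scene0 343 185.3877551020408 276.600583090379
sc10 356 185.17977528089887 276.35955056179773
```

The changeover kit is put away and handed in at about 22.6 s on the robot's clock, well inside the 120 s limit. I placed both good wing nuts in the larger bay first. The four-lobed knob then went into the smaller bay, and the centre-hole cover plate went on last.

**Plate:** it stopped at the expected home height, where the wrist force rose to about +9 N. The last pictures, taken after release, show both dowels through its holes and the plate flat on the box with no visible gap.

**Box contents:** the last view before closing showed both nuts standing in the larger bay and the knob upright in the smaller one. I could not see them once the cover was on. The knob was let go about 4 to 5 mm above the floor but stayed upright.

**Items left alone:** the broken nut, the corner-hole plate and the white look-alike are unchanged in before-and-after pictures. The round knob's area changed more than the others. Measured after hand-in, its position agreed to 0.3 px, so I put the change down to a shadow.

**One disagreement:** the two cameras differed by about 3 to 5 mm on where the plate's holes were. I averaged that out and checked again just above the dowels; the plate then went down without side force until it seated.

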